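Lock a tube adapter into the centrifuge loading station

ROBOT

A 6-joint arm with a two-finger parallel gripper is mounted at the origin on the work surface. World frame = base frame: x ahead of the robot, y to its left, z up, the work surface at z = 0. Lengths are in m, angles in degrees, forces in N, time in s.
With the tool pointing down it reaches from about 0.35 to 0.925 m from the base axis. Payload 6.4 kg.
Tool frame: the origin (TCP) lies on the centre line of the jaws, within the pads' length; the fingertips stand 25 mm ahead of it and the grasp point (between the pads) lies 6 mm ahead of it; z points along the fingers, y is the line along which they close (so a half turn about z gives the same grasp; the last joint's range is limited). The gripper opens to 94 mm and grips with 3 to 60 N. Pads are 16 mm wide; open, the fingers measure 119 mm over their backs; the gripper's body (75 mm by 177 mm) begins 78 mm behind the grasp point.
Start: joints at [-75.178, 14.043, 89.255, -0, 76.702, -9.975], TCP at [0.273, -0.59, 0.23] pointing down, gripper open.
Joint ranges: [-179.41, 179.41], [-58.25, 129.5], [7.25, 145.43], [-54.29, 234.29], [11.92, 165.04], [-157.13, 157.13]. Speed limits (degrees/s): [147.25, 147.25, 180, 180, 180, 180].

INTERFACE

Orientations are given as a 3x3 rotation matrix whose columns are the frame's x, y, z axes.
In Python, from bench import bot, cams gives the robot as it stands.
- The arm moves only by the tool jog_arm, never from a script. Its argument "deltas" is a list of rows, each an object of numbers: "dx", "dy", "dz": the shift along the world's x, y, z in mm; "wx", "wy", "wz": the turn, a rotation vector about the world's x, y, z in rad; "fingers": the opening, from 0 (shut) to 1 (fully open). A call has 1 to 12 rows; each row shifts and turns the commanded pose from where the row before left it; what a row does not reach is not made up. A row lasts 1/10 s, in which the tool goes at most 50 mm and 8.59 degrees, less where a joint would pass 70% of its speed; a pose out of reach is approached as far as the arm can. A call with a gripper value outside its range is refused whole. The fingers move at their own pace and stop on an object; "grip_force" is the grip in N (left out, the last holds). Time passes only in rows, so rows that do not move let the fingers close. It gives the time, the measured TCP pose, the force, the opening and the grip force at its end, in the units of the state.
- bot.observe(): the state, without advancing time (a new reading comes with each control period).
- cams.grab_frame(name): name is "side" or "top"; returns a dict with "color" (420x560x3 uint8, red, green, blue), "mtx" (3x3 intrinsics, pixels), "k1" (the pictures are not rectified: a ray, as slopes to the right and down, at radius r is drawn at 1 + k1 r^2 times it, then the intrinsics apply), "extrinsics" (4x4, takes a point from world to camera coordinates). Camera axes: x right, y down, z forward; pixel columns grow to the right and rows downward; lengths in m; the calibration is good to about 2 mm. A picture is of the moment at which its call begins. There is no depth.
- bot.close_job(): hands the job in; it is judged then, once.
The state is a dict: "clock": time; "qpos": joint angles; "joint_vel": joint speeds; "joint_efforts": joint torques, N m; "ee_pos": TCP position; "ee_rot": TCP orientation; "ft_force": force on the tool from outside, world axes, zero at the start; "wrist_torque": the same for the moment, N m; "width": opening from 0.0 (shut) to 1.0 (fully open); "grip_force": force on a finger pad.
Only numpy, scipy, OpenCV 4.12 (cv2) and the standard library are available. Lean on these libraries where they do the work, as an engineer would, in place of code of your own. Each camera call takes 0.05 s, during which the arm holds its last target. There are 200 camera calls.

TASK

Set the larger pale tube adapter fully down in the round black nest of the loading station. Then turn the black bar knob clockwise, by feel, until the sprung roller drops into the notch of the cam and the steel tab lies over the adapter; do not force the knob on against the stop or ram the adapter in, and leave the other things where they are.

Things in the scene. Friction and masses are not known exactly. Their poses are not given: they have to be found in the camera images.
- adapter: The larger of two pale cream plastic tube adapters (about 0.12 kg), standing on the bench: round body 62 mm diameter, 30 mm high, foot tapered to 54 mm over the lowest 5 mm, ten shallow holes in its top; in the middle an upright grip post 14 mm diameter, from 30 to 70 mm above the underside. Origin: centre of the underside, z up.
- small_adapter: Bystander: the smaller pale adapter, 48 mm diameter, five holes, the same height and post. Too small for the nest. Origin: centre of the underside. The two adapters stand in either order.
- nest_seat (a point): Centre of the floor of the round nest, 15 mm above the bench: a black ring on the station's plate, 65 mm inside and 78 mm outside diameter, 18 mm high. The adapter is seated with its underside at this point, in any yaw. Axes: as station.
- knob_grip (a point): Grip point of the black bar knob, on its upright axis, 77 mm above the bench. Bar: 50 mm long (this frame's x), 14 mm wide (y), from 57 to 84.5 mm above the bench; fingertips must stay above 56 mm. Grasp from above with the fingers on its two long sides and turn clockwise seen from above. It turns the steel cam below it and stays where it is left (friction). Nothing stops a second grasp.
- lock_cam (a joint): Cam angle, rad, clockwise from above; 0.05 to 0.2 at the start. The roller meets the notch after 0.45 to 1.45 rad: where is not known beforehand, as its block may be set anywhere on a 44 degree arc. Until then turning takes 0.06 to 0.18 N m; then the roller falls in, pushing the cam up to 0.25 rad ahead; in the notch it has 0.06 rad of play, up to a hard stop.
- tab_tip (a point): Outer end of the steel tab that turns with the cam, 68 mm from the knob axis, at its top face 54 mm above the bench. The tab is a sector 36 degrees wide, 6 mm thick, pointing the same way as the knob bar's +x. It stands clear of the nest at the start; its underside passes 3 mm above the top of a seated adapter.
- lock_knob (a joint): Twist of the knob against the cam, rad, positive when the knob is ahead clockwise: a torsion spring of 1.5 N m/rad joins the two, 0 when unloaded. The twist is thus the turning moment: up to 0.12 in proper turning. More than 0.17 (0.255 N m) overloads the lock, as does less than -0.3.
- follower (a joint): Travel of the sprung roller towards the cam axis, m. Steel roller 8 mm across on a rod with a black tail disc, in a low grey block on the side away from the nest. 0.005 to 0.012 while it rides on the cam's rim (least at the crest just before the notch), 0.0145 to 0.0155 once dropped into the notch (about 9 mm drop).
- bucket: Bystander: dark round steel bucket, 84 mm diameter, 85 mm high, far side of the bench.
- bottle: Bystander: white plastic bottle, 64 mm diameter, 170 mm high.
- grease_jar: Bystander: low grey jar, 52 mm diameter, 45 mm high.
- screwdriver: Bystander: screwdriver lying on the bench.
- wrench: Bystander: wrench lying on the bench.
- seal_ring: Bystander: flat black rubber ring, 64 mm diameter, 8 mm high.
- station: The loading station's fixed aluminium plate, 120 x 250 x 15 mm, with nest and cam lock on it; x across, y along it, z up. Origin: centre of the plate's underside; the nest's centre is 70 mm along its +y, the cam axis 15 mm along its -y.
Things that resemble listed ones, but are neither listed nor needed, are in the scene too. What is shaped like the adapter but blue or purple is not meant.

How it is judged:
By the outcome, as a careful person would: the job done as asked, in the order asked, and still so for the second after the job is handed in, with the robot touching nothing.
It also fails if it takes over 67 s, if anything falls off the work surface, if the arm or the gripper's body presses on something with over 40 N, if the wrist force passes 120 N, or if a joint passes its speed limit or range.

## Working session

There is one attempt and no reset: what is moved stays moved. The work goes in short steps, Python scripts to look and compute and a tool call to move; the robot and the scene stay as the last step left them, time stands still between calls to the robot, and variables do not carry over. Pictures are saved under pics/ and viewed, at most 10 in all, crops included, and the job is handed in when it is done.

Besides the shell and the picture viewer there is one more tool, called as name(argument=value, ...) on one line, values as JSON. jog_arm: Moves the arm, as the interface text tells. Its arguments: {"type":"object","properties":{"deltas":{"type":"array"},"grip_force":{"type":"number"}},"required":["deltas"]}

```bash
mkdir -p pics; python3 - <<'E'
from bench import bot,cams
import cv2,pickle
for n in("top","side"):
    f=cams.grab_frame(n); pickle.dump(f,open(n+".pkl","wb"))
    cv2.imwrite(f"pics/{n}0.png",cv2.resize(f["color"][:,:,::-1],(800,600),interpolation=cv2.INTER_CUBIC))
    print(n,f["mtx"].tolist(),f["k1"],f["extrinsics"].round(3).tolist())
s=bot.observe();print(s)
E
```

```text
top [[522.6192373687883, 0.0, 283.65165829546163], [0.0, 522.6192373687883, 215.02561277939273], [0.0, 0.0, 1.0]] -0.18791040304859827 [[-0.069, -0.998, -0.005, 0.005], [-0.973, 0.069, -0.219, 0.567], [0.219, -0.01, -0.976, 1.265], [0.0, 0.0, 0.0, 1.0]]
side [[422.49593570056567, 0.0, 279.8827910269414], [0.0, 422.49593570056567, 204.83838972833962], [0.0, 0.0, 1.0]] -0.12858659487114507 [[0.992, -0.125, -0.02, -0.57], [-0.1, -0.679, -0.727, 0.084], [0.078, 0.723, -0.686, 1.033], [0.0, 0.0, 0.0, 1.0]]
{'clock': 0.1, 'qpos': array([-7.51762475e+01,  1.40796213e+01,  8.93151974e+01, -2.09484611e-03,
        7.67022363e+01, -9.97546758e+00]), 'joint_vel': array([ 0.04160294, -0.19338432, -0.04816395,  0.00119229,  0.01525021,
        0.03201517]), 'joint_efforts': array([-8.12793314e-04, -4.16914237e+01, -3.15528417e+01,  6.86097890e-02,
        3.09297605e-02, -5.68209236e-05]), 'ee_pos': array([ 0.27250447, -0.58958737,  0.22948667]), 'ee_rot': array([[ 9.07779709e-01,  4.19446995e-01, -4.67783273e-04],
       [ 4.19447176e-01, -9.07778285e-01,  1.62844717e-03],
       [ 2.58403775e-04, -1.67448167e-03, -9.99998565e-01]]), 'ft_force': array([ 0.20969023,  0.03520297, -0.01229534]), 'wrist_torque': array([-0.05718078,  0.02064321, -0.02094686]), 'grip_force': 0.0, 'width': 1.000399744970118}
```

View pics/top0.png

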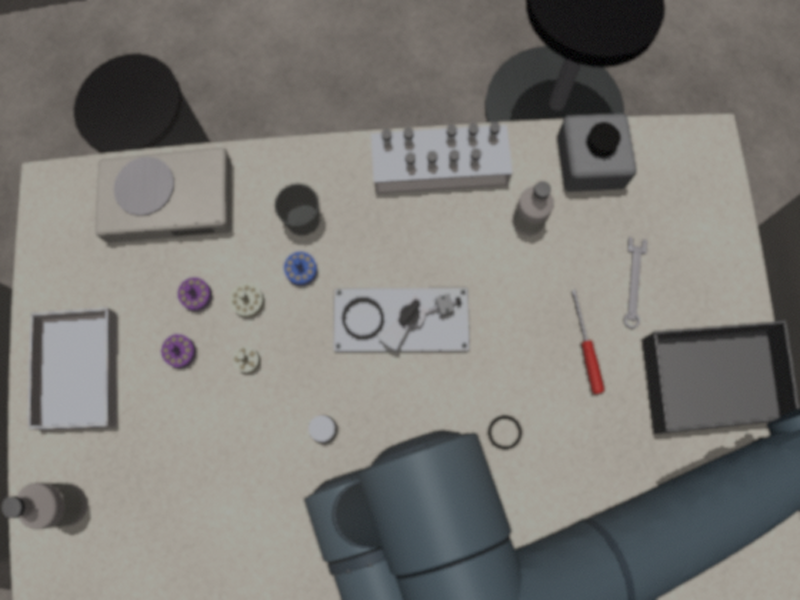

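View pics/side0.png

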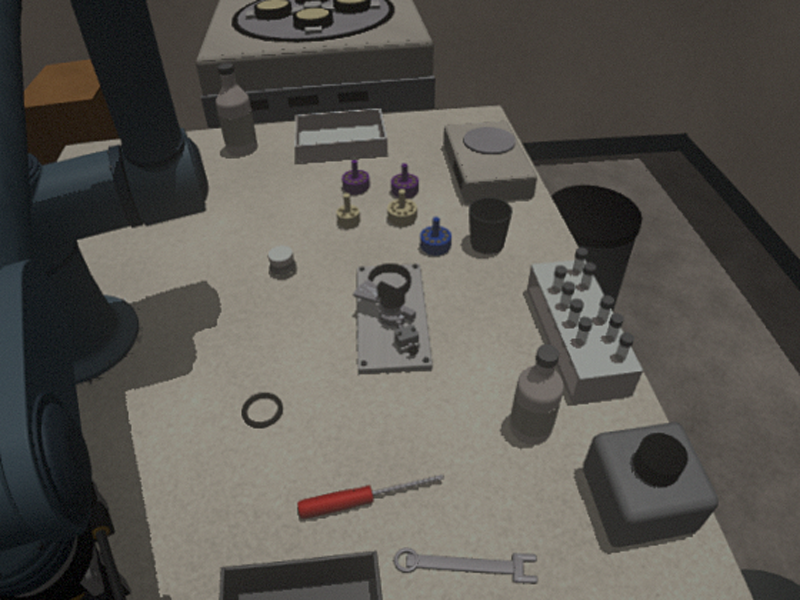

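The top view shows the larger cream adapter at about (247,301), the small one at (247,361), the nest at (363,318) and the knob at (409,314). In the side view the larger adapter is at (402,210). I'll enlarge both.

```bash
python3 - <<'E'
import cv2,pickle,numpy as np
t=pickle.load(open("top.pkl","rb"))["color"];s=pickle.load(open("side.pkl","rb"))["color"]
a=t[180:270,150:350]; b=s[120:270,220:320]
cv2.imwrite("pics/c1.png",cv2.resize(a,None,fx=4,fy=4,interpolation=cv2.INTER_CUBIC)[:,:,::-1])
cv2.imwrite("pics/c2.png",cv2.resize(b,None,fx=4,fy=4,interpolation=cv2.INTER_CUBIC)[:,:,::-1])
E
```

```text
(no output)
```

View pics/c1.png

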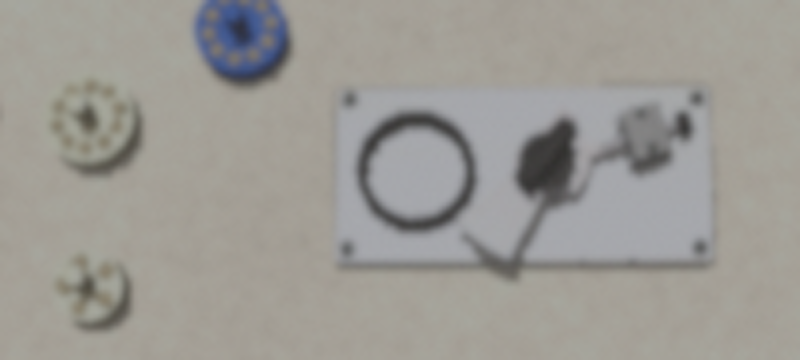

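View pics/c2.png

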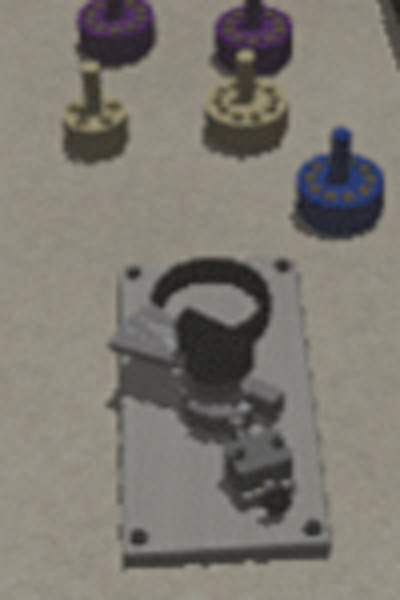

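The crop gives the larger adapter's disc centre near (94,119), the nest ring centre at (417,171) and the knob top near (547,160). In the side crop the adapter's post top is at (246,56) and its disc centre at (247,103). The plate corners are visible in both. The tab points towards -x.

```bash
cat > h.py <<'E'
import numpy as np,pickle,cv2
from scipy.optimize import least_squares
F={n:pickle.load(open(n+".pkl","rb")) for n in("top","side")}
OFF={"top":(150,180),"side":(220,120)}
def proj(n,P):
    f=F[n];E=f["extrinsics"];p=np.atleast_2d(P)@E[:3,:3].T+E[:3,3]
    s=p[:,:2]/p[:,2:];r2=(s**2).sum(1,keepdims=True);s=s*(1+f["k1"]*r2)
    return s*[f["mtx"][0,0],f["mtx"][1,1]]+f["mtx"][:2,2]
def crop(n,uv): return (np.array(uv,float)+.5)/4-.5+OFF[n]
def at(n,uv,z): # world xy at height z
    px=crop(n,uv)
    return least_squares(lambda q:proj(n,[[q[0],q[1],z]])[0]-px,[.5,0]).x
E
python3 - <<'E'
from h import *
print("adapter disc top",at("top",(94,119),.03),"side",at("side",(247,103),.03),"post side",at("side",(246,55),.07),"post top",at("top",(87,115),.07))
print("nest",at("top",(417,171),.033),"side",at("side",(213,308),.033))
print("knob",at("top",(547,158),.0845))
T=np.array([(335,88),(711,88),(714,264),(337,264)]);S=np.array([(283,262),(329,545),(124,552),(121,262)])
loc=np.array([(60,125),(60,-125),(-60,-125),(-60,125)])/1e3
def pts(q,l,z):
    c,s=np.cos(q[2]),np.sin(q[2]);return np.c_[l@np.array([[c,s],[-s,c]])+q[:2],np.full(len(l),z)]
nl=np.array([[0,.07]])
def res(q,w=(1,1)):
    return np.r_[w[0]*(proj("top",pts(q,loc,.015))-crop("top",T)).ravel(),w[0]*(proj("top",pts(q,nl,.033))-crop("top",[(417,171)])).ravel(),w[1]*(proj("side",pts(q,loc,.015))-crop("side",S)).ravel()]
for w in((1,0),(0,1),(1,1)):
    r=least_squares(res,[.5,0,0],args=(w,));q=r.x;print(w,q,"nest",pts(q,nl,0)[0,:2],"cam",pts(q,np.array([[0,-.015]]),0)[0,:2]);
print(r.fun.round(2))
a=at("top",(567,123),.0845);b=at("top",(526,192),.0845);print("bar",a,b,np.degrees(np.arctan2(*(b-a)[::-1])))
t=at("top",(492,262),.054);print("tab",t)
E
```

```text
adapter disc top [0.60957109 0.2549053 ] side [0.61264344 0.26087816] post side [0.61308542 0.26453526] post top [0.60246653 0.25110341]
nest [0.55911415 0.04361676] side [0.56180784 0.03662523]
knob [ 0.55067709 -0.04028156]
(1, 0) [ 0.55508433 -0.0256964  -0.06654638] nest [0.55973913 0.04414867] cam [ 0.55408687 -0.04066319]
(0, 1) [ 0.5549298  -0.02165729 -0.05974352] nest [0.55910936 0.04821782] cam [ 0.55403418 -0.03663053]
(1, 1) [ 0.5550151  -0.02438098 -0.06341149] nest [0.55945093 0.04547833] cam [ 0.55406457 -0.03935083]
[-0.31  0.09 -0.15 -0.56  0.19  0.13 -1.49  0.74 -0.72 -0.08  2.61 -0.55
  0.41  0.04 -1.04  1.49 -1.28  1.94]
bar [ 0.57215544 -0.05434376] [ 0.5300303  -0.02574668] 145.82897385770244
tab [ 0.4926248  -0.00135898]
```

jog_arm(deltas=[{"dx":10,"dy":25,"fingers":0.5},{"dx":17.8,"dy":44.6},{"dx":17.8,"dy":44.6},{"dx":17.8,"dy":44.6},{"dx":17.8,"dy":44.6},{"dx":17.8,"dy":44.6},{"dx":17.8,"dy":44.6},{"dx":17.8,"dy":44.6},{"dx":17.8,"dy":44.6},{"dx":17.8,"dy":44.6},{"dx":17.8,"dy":44.6},{"dx":17.8,"dy":44.6}], grip_force=8)

```text
invalid input
```

jog_arm(deltas=[{"dx":17.8,"dy":44.6},{"dx":17.8,"dy":44.6},{"dx":17.8,"dy":44.6},{"dx":17.8,"dy":44.6},{"dx":17.8,"dy":44.6},{"dx":17.8,"dy":44.6},{"dx":17.8,"dy":44.6},{"dx":10,"dy":25},{"dx":0},{"dx":0}])

```text
invalid input
```

jog_arm(deltas=[{"dx":10,"dy":25,"dz":0,"wx":0,"wy":0,"wz":0,"fingers":0.5}], grip_force=8)

```text
clock: 0.2
ee_pos: [0.2815, -0.5662, 0.2297]
ee_rot: [[0.909, 0.417, -0.001], [0.417, -0.909, 0.0], [-0.0, -0.0, -1.0]]
ft_force: [0.2, 0.2, 0.3]
width: 0.948
grip_force: 0.0
```

jog_arm(deltas=[{"dx":18,"dy":46,"dz":0,"wx":0,"wy":0,"wz":0,"fingers":0.5},{"dx":18,"dy":46,"dz":0,"wx":0,"wy":0,"wz":0,"fingers":0.5},{"dx":18,"dy":46,"dz":0,"wx":0,"wy":0,"wz":0,"fingers":0.5},{"dx":18,"dy":46,"dz":0,"wx":0,"wy":0,"wz":0,"fingers":0.5},{"dx":18,"dy":46,"dz":0,"wx":0,"wy":0,"wz":0,"fingers":0.5},{"dx":18,"dy":46,"dz":0,"wx":0,"wy":0,"wz":0,"fingers":0.5},{"dx":18,"dy":46,"dz":0,"wx":0,"wy":0,"wz":0,"fingers":0.5},{"dx":18,"dy":46,"dz":0,"wx":0,"wy":0,"wz":0,"fingers":0.5},{"dx":18,"dy":46,"dz":0,"wx":0,"wy":0,"wz":0,"fingers":0.5},{"dx":18,"dy":46,"dz":0,"wx":0,"wy":0,"wz":0,"fingers":0.5},{"dx":18,"dy":46,"dz":0,"wx":0,"wy":0,"wz":0,"fingers":0.5},{"dx":18,"dy":46,"dz":0,"wx":0,"wy":0,"wz":0,"fingers":0.5}])

```text
clock: 1.4
ee_pos: [0.4987, -0.0109, 0.2303]
ee_rot: [[0.908, 0.42, 0.0], [0.42, -0.908, -0.0], [-0.0, 0.0, -1.0]]
ft_force: [0.3, -0.0, 1.0]
width: 0.499
grip_force: 0.0
```

jog_arm(deltas=[{"dx":18,"dy":45,"dz":0,"wx":0,"wy":0,"wz":0,"fingers":0.5},{"dx":18,"dy":45,"dz":0,"wx":0,"wy":0,"wz":0,"fingers":0.5},{"dx":18,"dy":45,"dz":0,"wx":0,"wy":0,"wz":0,"fingers":0.5},{"dx":18,"dy":45,"dz":-5,"wx":0,"wy":0,"wz":0,"fingers":0.5},{"dx":18,"dy":45,"dz":-5,"wx":0,"wy":0,"wz":0,"fingers":0.5},{"dx":15,"dy":30,"dz":-20,"wx":0,"wy":0,"wz":0,"fingers":0.5},{"dx":7,"dy":14,"dz":-30,"wx":0,"wy":0,"wz":0,"fingers":0.5},{"dx":0,"dy":0,"dz":-30,"wx":0,"wy":0,"wz":0,"fingers":0.5},{"dx":0,"dy":0,"dz":-15,"wx":0,"wy":0,"wz":0,"fingers":0.5},{"dx":0,"dy":0,"dz":0,"wx":0,"wy":0,"wz":0,"fingers":0.5},{"dx":0,"dy":0,"dz":0,"wx":0,"wy":0,"wz":0,"fingers":0.5}])

```text
clock: 2.5
ee_pos: [0.6111, 0.2556, 0.1263]
ee_rot: [[0.908, 0.419, 0.001], [0.419, -0.908, 0.0], [0.001, 0.0, -1.0]]
ft_force: [-0.2, -0.3, -0.2]
width: 0.504
grip_force: 0.0
```

```bash
python3 - <<'E'
from bench import bot,cams
import cv2,pickle,numpy as np
L=[]
f=cams.grab_frame("side");a=cv2.resize(f["color"][110:190,220:320],None,fx=7,fy=7,interpolation=cv2.INTER_CUBIC)
cv2.imwrite("pics/g1.png",a[:,:,::-1])
print(bot.observe()["ee_pos"],bot.observe()["qpos"])
E
```

```text
[0.61165911 0.25575681 0.12735244] [1.29130052e+01 2.15268865e+01 9.12942994e+01 1.34055052e-04
 6.70201457e+01 7.81493401e+01]
```

View pics/g1.png

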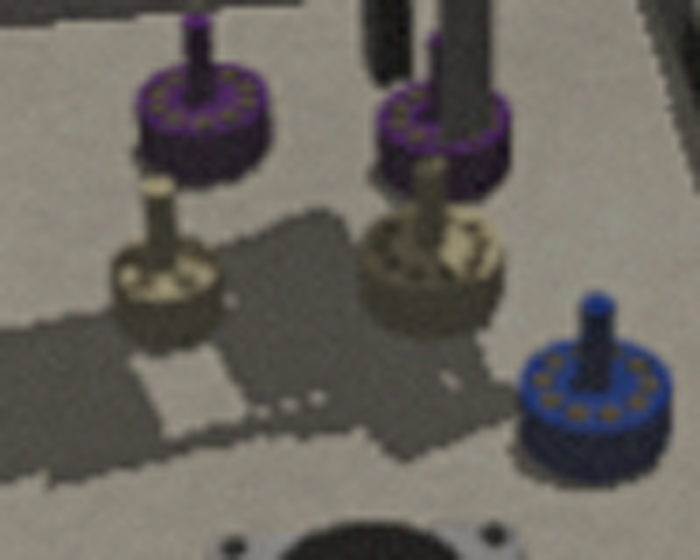

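The fingertips straddle the adapter's post: left tip at (388,80), right tip at (465,135), post top at (430,165). They line up horizontally. I'll check depth by projection.

```bash
python3 - <<'E'
from h import *
def inv(u,v,z):
    px=(np.array([u,v])+.5)/7-.5+[220,110]
    return least_squares(lambda q:proj("side",[[q[0],q[1],z]])[0]-px,[.6,.2]).x
print("tips mid",((proj("side",[[.6117,.2558,.102]])[0]-[220,110]+.5)*7-.5))
print("post",inv(430,163,.07),"disc",inv(431,245,.03))
E
```

```text
tips mid [428.83325655 112.87016635]
post [0.61307005 0.26726932] disc [0.6124879  0.26506042]
```

jog_arm(deltas=[{"dx":0,"dy":3,"dz":-20,"wx":0,"wy":0,"wz":0,"fingers":0.5},{"dx":0,"dy":0,"dz":-25,"wx":0,"wy":0,"wz":0,"fingers":0.5},{"dx":0,"dy":0,"dz":-13,"wx":0,"wy":0,"wz":0,"fingers":0.5},{"dx":0,"dy":0,"dz":-5,"wx":0,"wy":0,"wz":0,"fingers":0.5},{"dx":0,"dy":0,"dz":0,"wx":0,"wy":0,"wz":0,"fingers":0.3},{"dx":0,"dy":0,"dz":0,"wx":0,"wy":0,"wz":0,"fingers":0.2},{"dx":0,"dy":0,"dz":0,"wx":0,"wy":0,"wz":0,"fingers":0.1},{"dx":0,"dy":0,"dz":0,"wx":0,"wy":0,"wz":0,"fingers":0.1},{"dx":0,"dy":0,"dz":0,"wx":0,"wy":0,"wz":0,"fingers":0.1},{"dx":0,"dy":0,"dz":0,"wx":0,"wy":0,"wz":0,"fingers":0.1}], grip_force=6)

```text
clock: 3.55
ee_pos: [0.611, 0.2592, 0.0632]
ee_rot: [[0.908, 0.419, 0.001], [0.419, -0.908, 0.0], [0.001, -0.0, -1.0]]
ft_force: [-1.8, 0.0, 2.1]
width: 0.147
grip_force: 6.0
```

jog_arm(deltas=[{"dx":0,"dy":0,"dz":0,"wx":0,"wy":0,"wz":0,"fingers":0.4},{"dx":0,"dy":0,"dz":0,"wx":0,"wy":0,"wz":0.143,"fingers":0.4},{"dx":0,"dy":0,"dz":0,"wx":0,"wy":0,"wz":0.143,"fingers":0.4},{"dx":0,"dy":0,"dz":0,"wx":0,"wy":0,"wz":0.143,"fingers":0.4},{"dx":0,"dy":0,"dz":0,"wx":0,"wy":0,"wz":0.143,"fingers":0.4},{"dx":0,"dy":0,"dz":0,"wx":0,"wy":0,"wz":0.143,"fingers":0.4},{"dx":0,"dy":0,"dz":0,"wx":0,"wy":0,"wz":0.143,"fingers":0.4},{"dx":0,"dy":0,"dz":0,"wx":0,"wy":0,"wz":0.143,"fingers":0.4},{"dx":0,"dy":0,"dz":0,"wx":0,"wy":0,"wz":0.143,"fingers":0.4},{"dx":0,"dy":0,"dz":0,"wx":0,"wy":0,"wz":0.143,"fingers":0.4},{"dx":0,"dy":0,"dz":0,"wx":0,"wy":0,"wz":0.143,"fingers":0.4},{"dx":0,"dy":0,"dz":0,"wx":0,"wy":0,"wz":0.143,"fingers":0.4}])

```text
clock: 4.75
ee_pos: [0.6104, 0.2587, 0.0621]
ee_rot: [[-0.427, 0.904, -0.0], [0.904, 0.427, -0.0], [-0.0, -0.001, -1.0]]
ft_force: [0.3, 0.0, 0.8]
width: 0.399
grip_force: 0.0
```

jog_arm(deltas=[{"dx":0,"dy":0,"dz":0,"wx":0,"wy":0,"wz":0,"fingers":0.25},{"dx":0,"dy":0,"dz":0,"wx":0,"wy":0,"wz":0,"fingers":0.15},{"dx":0,"dy":0,"dz":0,"wx":0,"wy":0,"wz":0,"fingers":0.1},{"dx":0,"dy":0,"dz":0,"wx":0,"wy":0,"wz":0,"fingers":0.1},{"dx":0,"dy":0,"dz":0,"wx":0,"wy":0,"wz":0,"fingers":0.1},{"dx":0,"dy":0,"dz":0,"wx":0,"wy":0,"wz":0,"fingers":0.1}])

```text
clock: 5.35
ee_pos: [0.6106, 0.2589, 0.0624]
ee_rot: [[-0.421, 0.907, -0.0], [0.907, 0.421, 0.0], [0.0, -0.0, -1.0]]
ft_force: [0.0, -0.2, -0.4]
width: 0.148
grip_force: 6.0
```

jog_arm(deltas=[{"dx":0,"dy":0,"dz":0,"wx":0,"wy":0,"wz":0,"fingers":0.05},{"dx":0,"dy":0,"dz":0,"wx":0,"wy":0,"wz":0,"fingers":0.05},{"dx":0,"dy":0,"dz":5,"wx":0,"wy":0,"wz":0,"fingers":0.05},{"dx":0,"dy":0,"dz":20,"wx":0,"wy":0,"wz":0,"fingers":0.05},{"dx":0,"dy":0,"dz":30,"wx":0,"wy":0,"wz":0,"fingers":0.05},{"dx":0,"dy":0,"dz":15,"wx":0,"wy":0,"wz":0,"fingers":0.05},{"dx":0,"dy":0,"dz":0,"wx":0,"wy":0,"wz":0,"fingers":0.05}], grip_force=25)

```text
clock: 6.05
ee_pos: [0.6124, 0.2594, 0.1357]
ee_rot: [[-0.421, 0.907, 0.006], [0.907, 0.421, 0.001], [-0.001, 0.006, -1.0]]
ft_force: [0.2, -0.1, 0.3]
width: 0.145
grip_force: 25.0
```

jog_arm(deltas=[{"dx":-4,"dy":-16,"dz":15,"wx":0,"wy":0,"wz":0,"fingers":0.05},{"dx":-8,"dy":-33,"dz":5,"wx":0,"wy":0,"wz":0,"fingers":0.05},{"dx":-8,"dy":-33,"dz":0,"wx":0,"wy":0,"wz":0,"fingers":0.05},{"dx":-8,"dy":-33,"dz":0,"wx":0,"wy":0,"wz":0,"fingers":0.05},{"dx":-8,"dy":-33,"dz":0,"wx":0,"wy":0,"wz":0,"fingers":0.05},{"dx":-8,"dy":-33,"dz":0,"wx":0,"wy":0,"wz":0,"fingers":0.05},{"dx":-5,"dy":-22,"dz":-20,"wx":0,"wy":0,"wz":0,"fingers":0.05},{"dx":-3,"dy":-10,"dz":-30,"wx":0,"wy":0,"wz":0,"fingers":0.05},{"dx":0,"dy":0,"dz":0,"wx":0,"wy":0,"wz":0,"fingers":0.05},{"dx":0,"dy":0,"dz":0,"wx":0,"wy":0,"wz":0,"fingers":0.05}])

```text
clock: 7.05
ee_pos: [0.5578, 0.0462, 0.1015]
ee_rot: [[-0.421, 0.907, -0.003], [0.907, 0.421, 0.001], [0.002, -0.002, -1.0]]
ft_force: [0.2, -0.9, -0.4]
width: 0.142
grip_force: 25.0
```

```bash
python3 - <<'E'
from bench import bot,cams
import cv2,pickle,numpy as np
f=cams.grab_frame("side");a=cv2.resize(f["color"][150:240,240:320],None,fx=6,fy=6,interpolation=cv2.INTER_CUBIC)
g=cams.grab_frame("top");b=cv2.resize(g["color"][190:250,220:340],None,fx=6,fy=6,interpolation=cv2.INTER_CUBIC)[:,:320]
c=np.zeros((540,800,3),np.uint8);c[:,:480]=a;c[:360,480:]=b
cv2.imwrite("pics/n1.png",c[:,:,::-1])
s=bot.observe();print(s["ee_pos"],s["ee_rot"].round(3).tolist(),s["ft_force"],s["wrist_torque"])
E
```

```text
[0.55950193 0.0465     0.10352388] [[-0.422, 0.907, 0.002], [0.907, 0.422, -0.0], [-0.001, 0.002, -1.0]] [ 0.4484795  -0.34823061 -0.83878013] [-0.05579061 -0.08723229  0.0038383 ]
```

View pics/n1.png

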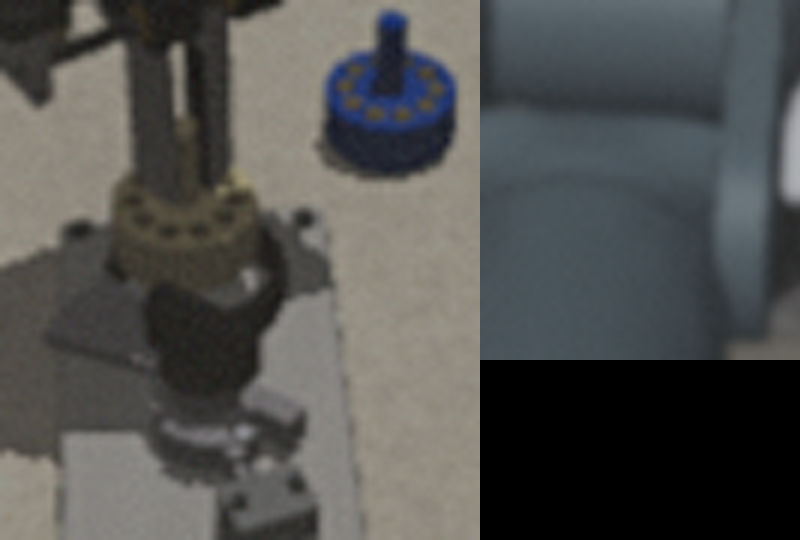

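The side view shows the held adapter above the nest: rim at columns 112–260, lower front edge near row 290. The arm hides the nest from the top camera. I'll calibrate the side camera's local bias from the adapter's known pose.

```bash
python3 - <<'E'
from h import *
th=np.linspace(0,2*np.pi,180)
def circ(c,r,z): return np.c_[c[0]+r*np.cos(th),c[1]+r*np.sin(th),np.full(180,z)]
def ext(p): return np.r_[p.min(0),p.max(0)].round(1)
c=(.5595,.0465)
for z in(.0713,.0413): print("held z",z,ext((proj("side",circ(c,.031,z))-[240,150]+.5)*6-.5))
for y in(.044,.048): 
  print("nest side",y,ext((proj("side",circ((.5595,y),.039,.033))-[220,120]+.5)*4-.5))
  print("nest top",y,ext((proj("top",circ((.5595,y),.039,.033))-[150,180]+.5)*4-.5))
c=(.6107,.259)
print("adapter orig: side",ext((proj("side",circ(c,.031,.03))-[220,120]+.5)*4-.5)," top",ext((proj("top",circ(c,.031,.03))-[150,180]+.5)*4-.5))
print("post top side",(proj("side",[[*c,.07]])-[220,120]+.5)*4-.5)
# edges by image code: darkest ring in top crop -> fit ellipse
im=F["top"]["color"][180:270,150:350].max(2);im=cv2.resize(im,None,fx=4,fy=4,interpolation=cv2.INTER_CUBIC)
m=(im<100).astype(np.uint8);m[:, :345]=0;m[:,490:]=0;m[:100]=0;m[240:]=0
n,l,s,ce=cv2.connectedComponentsWithStats(m);k=1+np.argmax(s[1:,4]);print("ring bbox",s[k],ce[k])
E
```

```text
held z 0.0713 [114.8 152.5 262.8 248.5]
held z 0.0413 [118.6 205.8 263.7 302.3]
nest side 0.044 [147.5 261.2 268.8 342.4]
nest top 0.044 [356.4 112.  476.5 229.7]
nest side 0.048 [147.  257.3 268.  338.1]
nest top 0.048 [350.3 112.4 470.3 230.1]
adapter orig: side [202.9  80.8 286.6 129.5]  top [ 41.8  72.3 134.1 163.7]
post top side [[243.71050707  59.50417054]]
ring bbox [ 359  114  115  116 2937] [416.35750766 168.31869254]
```

jog_arm(deltas=[{"dx":0.5,"dy":-2,"dz":-2,"wx":0,"wy":0,"wz":0,"fingers":0.05},{"dx":0,"dy":0,"dz":-2,"wx":0,"wy":0,"wz":0,"fingers":0.05},{"dx":0,"dy":0,"dz":-2,"wx":0,"wy":0,"wz":0,"fingers":0.05},{"dx":0,"dy":0,"dz":-1,"wx":0,"wy":0,"wz":0,"fingers":0.05},{"dx":0,"dy":0,"dz":-1,"wx":0,"wy":0,"wz":0,"fingers":0.05},{"dx":0,"dy":0,"dz":0,"wx":0,"wy":0,"wz":0,"fingers":0.05}])

```text
clock: 7.75
ee_pos: [0.559, 0.044, 0.0943]
ee_rot: [[-0.421, 0.907, -0.0], [0.907, 0.421, 0.0], [0.0, -0.0, -1.0]]
ft_force: [-0.5, -0.6, -2.8]
width: 0.141
grip_force: 25.0
```

jog_arm(deltas=[{"dx":0,"dy":0,"dz":-1,"wx":0,"wy":0,"wz":0,"fingers":0.05},{"dx":0,"dy":0,"dz":-1,"wx":0,"wy":0,"wz":0,"fingers":0.05},{"dx":0,"dy":0,"dz":-1,"wx":0,"wy":0,"wz":0,"fingers":0.05},{"dx":0,"dy":0,"dz":0,"wx":0,"wy":0,"wz":0,"fingers":0.05}])

```text
clock: 8.15
ee_pos: [0.5594, 0.044, 0.0917]
ee_rot: [[-0.421, 0.907, 0.001], [0.907, 0.421, 0.0], [-0.0, 0.001, -1.0]]
ft_force: [0.7, 1.2, -0.4]
width: 0.147
grip_force: 25.0
```

jog_arm(deltas=[{"dx":0,"dy":0,"dz":-1,"wx":0,"wy":0,"wz":0,"fingers":0.05},{"dx":0,"dy":0,"dz":-1,"wx":0,"wy":0,"wz":0,"fingers":0.05},{"dx":0,"dy":0,"dz":-1,"wx":0,"wy":0,"wz":0,"fingers":0.05},{"dx":0,"dy":0,"dz":0,"wx":0,"wy":0,"wz":0,"fingers":0.05}])

```text
clock: 8.55
ee_pos: [0.5602, 0.0444, 0.089]
ee_rot: [[-0.421, 0.907, 0.003], [0.907, 0.421, 0.001], [-0.0, 0.003, -1.0]]
ft_force: [3.7, 3.8, 0.5]
width: 0.14
grip_force: 25.0
```

jog_arm(deltas=[{"dx":0.8,"dy":0.8,"dz":0,"wx":0,"wy":0,"wz":0,"fingers":0.05},{"dx":0,"dy":0,"dz":-1,"wx":0,"wy":0,"wz":0,"fingers":0.05},{"dx":0,"dy":0,"dz":-1,"wx":0,"wy":0,"wz":0,"fingers":0.05},{"dx":0,"dy":0,"dz":0,"wx":0,"wy":0,"wz":0,"fingers":0.05}])

```text
clock: 8.95
ee_pos: [0.5601, 0.0449, 0.0863]
ee_rot: [[-0.421, 0.907, 0.001], [0.907, 0.421, 0.0], [0.0, 0.001, -1.0]]
ft_force: [4.0, 3.3, -0.0]
width: 0.145
grip_force: 25.0
```

jog_arm(deltas=[{"dx":0.8,"dy":0.6,"dz":-1,"wx":0,"wy":0,"wz":0,"fingers":0.05},{"dx":0,"dy":0,"dz":-1,"wx":0,"wy":0,"wz":0,"fingers":0.05},{"dx":0,"dy":0,"dz":-1,"wx":0,"wy":0,"wz":0,"fingers":0.05},{"dx":0,"dy":0,"dz":-1,"wx":0,"wy":0,"wz":0,"fingers":0.05},{"dx":0,"dy":0,"dz":0,"wx":0,"wy":0,"wz":0,"fingers":0.05}])

```text
clock: 9.45
ee_pos: [0.5604, 0.0452, 0.082]
ee_rot: [[-0.421, 0.907, -0.001], [0.907, 0.421, -0.0], [0.0, -0.001, -1.0]]
ft_force: [1.4, 2.2, -0.5]
width: 0.143
grip_force: 25.0
```

jog_arm(deltas=[{"dx":0.2,"dy":0.5,"dz":-1,"wx":0,"wy":0,"wz":0,"fingers":0.05},{"dx":0,"dy":0,"dz":-1,"wx":0,"wy":0,"wz":0,"fingers":0.05},{"dx":0,"dy":0,"dz":-1,"wx":0,"wy":0,"wz":0,"fingers":0.05},{"dx":0,"dy":0,"dz":-1,"wx":0,"wy":0,"wz":0,"fingers":0.05},{"dx":0,"dy":0,"dz":0,"wx":0,"wy":0,"wz":0,"fingers":0.05},{"dx":0,"dy":0,"dz":0,"wx":0,"wy":0,"wz":0,"fingers":0.05}])

```text
clock: 10.05
ee_pos: [0.5608, 0.0457, 0.0783]
ee_rot: [[-0.421, 0.907, -0.0], [0.907, 0.421, -0.0], [0.0, -0.0, -1.0]]
ft_force: [0.4, -0.1, -1.6]
width: 0.142
grip_force: 25.0
```

jog_arm(deltas=[{"dx":0,"dy":0,"dz":-0.5,"wx":0,"wy":0,"wz":0,"fingers":0.05},{"dx":0,"dy":0,"dz":-0.5,"wx":0,"wy":0,"wz":0,"fingers":0.05},{"dx":0,"dy":0,"dz":-0.5,"wx":0,"wy":0,"wz":0,"fingers":0.05},{"dx":0,"dy":0,"dz":0,"wx":0,"wy":0,"wz":0,"fingers":0.05}])

```text
clock: 10.45
ee_pos: [0.561, 0.0458, 0.0773]
ee_rot: [[-0.421, 0.907, -0.0], [0.907, 0.421, -0.0], [-0.0, -0.0, -1.0]]
ft_force: [-1.4, 0.6, 1.5]
width: 0.14
grip_force: 25.0
```

jog_arm(deltas=[{"dx":0,"dy":0,"dz":-0.4,"wx":0,"wy":0,"wz":0,"fingers":0.05},{"dx":0,"dy":0,"dz":0,"wx":0,"wy":0,"wz":0,"fingers":0.05},{"dx":0,"dy":0,"dz":0,"wx":0,"wy":0,"wz":0,"fingers":0.2},{"dx":0,"dy":0,"dz":0,"wx":0,"wy":0,"wz":0,"fingers":0.3},{"dx":0,"dy":0,"dz":0,"wx":0,"wy":0,"wz":0,"fingers":0.35},{"dx":0,"dy":0,"dz":5,"wx":0,"wy":0,"wz":0,"fingers":0.35},{"dx":0,"dy":0,"dz":15,"wx":0,"wy":0,"wz":0,"fingers":0.35},{"dx":0,"dy":0,"dz":30,"wx":0,"wy":0,"wz":0,"fingers":0.35},{"dx":0,"dy":0,"dz":35,"wx":0,"wy":0,"wz":0,"fingers":0.35},{"dx":0,"dy":0,"dz":0,"wx":0,"wy":0,"wz":0,"fingers":0.35}])

```text
clock: 11.45
ee_pos: [0.5647, 0.0455, 0.1685]
ee_rot: [[-0.422, 0.907, 0.012], [0.907, 0.422, -0.001], [-0.006, 0.01, -1.0]]
ft_force: [1.2, 0.5, 0.5]
width: 0.352
grip_force: 0.0
```

```bash
python3 - <<'E'
from bench import bot,cams
import cv2,pickle,numpy as np
f=cams.grab_frame("side");a=cv2.resize(f["color"][170:270,230:320],None,fx=6,fy=6,interpolation=cv2.INTER_CUBIC)
pickle.dump(f,open("side1.pkl","wb"));cv2.imwrite("pics/n2.png",a[:,:,::-1])
s=bot.observe();print(s["ee_pos"],s["qpos"],s["ft_force"],s["wrist_torque"])
E
```

```text
[0.56318143 0.04560287 0.16572272] [-6.86499630e+00  6.39726694e+00  1.05088637e+02 -1.65263737e-03
  6.80889266e+01 -3.17960339e+01] [ 0.18291032 -0.5178874  -0.25915818] [ 0.00258791 -0.10849381  0.043359  ]
```

View pics/n2.png

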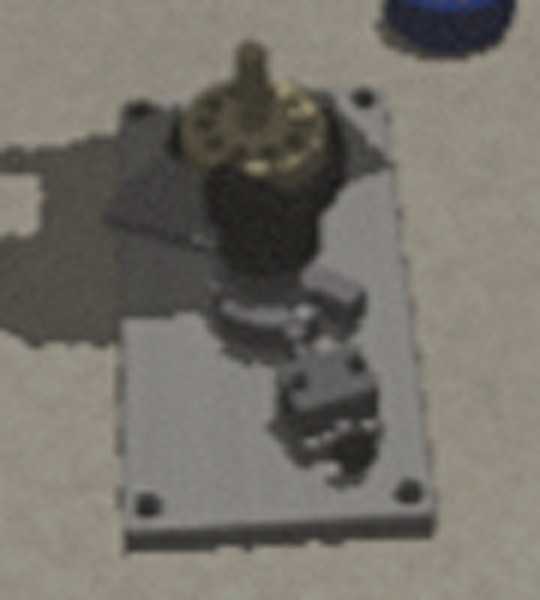

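The adapter sits in the nest ring, post top at (252,45), rim at columns 180–330 and level, with the tab still clear at the left. Next is the knob.

jog_arm(deltas=[{"dx":-0.5,"dy":-14.8,"dz":0,"wx":0,"wy":0,"wz":0.14,"fingers":0.4},{"dx":-1,"dy":-20,"dz":0,"wx":0,"wy":0,"wz":0.14,"fingers":0.4},{"dx":-2,"dy":-25,"dz":0,"wx":0,"wy":0,"wz":0.14,"fingers":0.4},{"dx":-2,"dy":-25,"dz":0,"wx":0,"wy":0,"wz":0.14,"fingers":0.4},{"dx":0,"dy":0,"dz":-20,"wx":0,"wy":0,"wz":0,"fingers":0.4},{"dx":0,"dy":0,"dz":-15,"wx":0,"wy":0,"wz":0,"fingers":0.4},{"dx":0,"dy":0,"dz":0,"wx":0,"wy":0,"wz":0,"fingers":0.4},{"dx":0,"dy":0,"dz":0,"wx":0,"wy":0,"wz":0,"fingers":0.4}])

```text
clock: 12.3
ee_pos: [0.5549, -0.0384, 0.1259]
ee_rot: [[-0.839, 0.544, -0.002], [0.544, 0.839, 0.0], [0.002, -0.001, -1.0]]
ft_force: [-0.0, 1.0, 0.5]
width: 0.403
grip_force: 0.0
```

```bash
python3 - <<'E'
from bench import bot,cams
import cv2,pickle,numpy as np
f=cams.grab_frame("side");a=cv2.resize(f["color"][150:250,230:320],None,fx=6,fy=6,interpolation=cv2.INTER_CUBIC)
cv2.imwrite("pics/k1.png",a[:,:,::-1])
s=bot.observe();print(s["ee_pos"],s["ee_rot"].round(3).tolist(),s["qpos"],s["ft_force"],s["wrist_torque"])
E
```

```text
[ 0.55548293 -0.03851494  0.12663278] [[-0.839, 0.544, -0.0], [0.544, 0.839, 0.0], [0.0, -0.0, -1.0]] [-1.56328344e+01  8.49246723e+00  1.07291966e+02 -8.12143451e-04
  6.42278993e+01 -7.26841673e+01] [0.35334419 0.19106683 0.23277644] [-0.00187827 -0.15700434 -0.03049018]
```

View pics/k1.png

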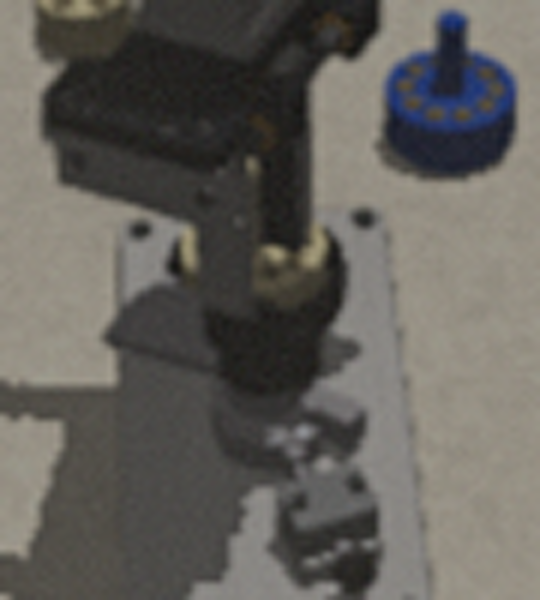

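jog_arm(deltas=[{"dx":0,"dy":0,"dz":-15,"wx":0,"wy":0,"wz":0,"fingers":0.4},{"dx":0,"dy":0,"dz":-15,"wx":0,"wy":0,"wz":0,"fingers":0.4},{"dx":0,"dy":0,"dz":-8,"wx":0,"wy":0,"wz":0,"fingers":0.4},{"dx":0,"dy":0,"dz":-4,"wx":0,"wy":0,"wz":0,"fingers":0.4},{"dx":0,"dy":0,"dz":0,"wx":0,"wy":0,"wz":0,"fingers":0.4},{"dx":0,"dy":0,"dz":0,"wx":0,"wy":0,"wz":0,"fingers":0.4}], grip_force=10)

```text
clock: 12.95
ee_pos: [0.5557, -0.039, 0.0847]
ee_rot: [[-0.839, 0.544, 0.0], [0.544, 0.839, -0.0], [-0.0, 0.0, -1.0]]
ft_force: [0.1, 0.3, -0.5]
width: 0.397
grip_force: 0.0
```

jog_arm(deltas=[{"dx":0,"dy":0,"dz":0,"wx":0,"wy":0,"wz":0,"fingers":0.25},{"dx":0,"dy":0,"dz":0,"wx":0,"wy":0,"wz":0,"fingers":0.15},{"dx":0,"dy":0,"dz":0,"wx":0,"wy":0,"wz":0,"fingers":0.1},{"dx":0,"dy":0,"dz":0,"wx":0,"wy":0,"wz":0,"fingers":0.05},{"dx":0,"dy":0,"dz":0,"wx":0,"wy":0,"wz":0,"fingers":0.05},{"dx":0,"dy":0,"dz":0,"wx":0,"wy":0,"wz":0,"fingers":0.05}])

```text
clock: 13.55
ee_pos: [0.5556, -0.0383, 0.0849]
ee_rot: [[-0.839, 0.545, 0.0], [0.545, 0.839, 0.001], [0.0, 0.001, -1.0]]
ft_force: [0.2, 5.4, 3.5]
width: 0.159
grip_force: 9.5
```

```bash
cat > s.py <<'E'
from bench import bot
import numpy as np
s=bot.observe();R=s["ee_rot"];print(s["clock"],s["ee_pos"].round(4),"yaw",round(float(np.arctan2(R[1,0],R[0,0])),4),"F",s["ft_force"].round(2),"T",s["wrist_torque"].round(3),"w",round(s["width"],3),"q1,q6",s["qpos"][[0,5]].round(1),s["joint_efforts"].round(3)[[0,5]])
E
python3 s.py
```

```text
13.55 [ 0.5556 -0.0383  0.0849] yaw 2.5656 F [0.2  5.36 3.46] T [ 1.018 -0.208 -0.054] w 0.159 q1,q6 [-15.6 -72.7] [-2.932 -0.045]
```

jog_arm(deltas=[{"dx":0,"dy":0.8,"dz":0,"wx":0,"wy":0,"wz":0,"fingers":0.05},{"dx":0,"dy":0,"dz":0,"wx":0,"wy":0,"wz":0,"fingers":0.05},{"dx":0,"dy":0,"dz":0,"wx":0,"wy":0,"wz":0,"fingers":0.05}], grip_force=15)

```text
clock: 13.85
ee_pos: [0.5556, -0.0382, 0.0849]
ee_rot: [[-0.839, 0.545, 0.0], [0.545, 0.839, -0.0], [-0.0, 0.0, -1.0]]
ft_force: [0.1, 4.0, 3.3]
width: 0.151
grip_force: 14.7
```

```bash
cat > s.py <<'E'
# short average of noisy wrench; also motion of the roller's tail in the side view
from bench import bot,cams
import numpy as np,pickle,os,sys
N=int(sys.argv[1]) if len(sys.argv)>1 else 3
T=[];J=[];Fv=[]
for i in range(N):
    f=cams.grab_frame("side");s=bot.observe();T.append(s["wrist_torque"][2]);J.append(s["joint_efforts"][5]);Fv.append(s["ft_force"])
pickle.dump(f,open("last.pkl","wb"));R=s["ee_rot"]
print(round(s["clock"],2),s["ee_pos"].round(4),"yaw",round(float(np.arctan2(R[1,0],R[0,0])),4),"F",np.mean(Fv,0).round(1),"Tz",np.round(T,3),"J6",np.round(J,3),"w",round(s["width"],3))
E
python3 s.py 5
```

```text
14.1 [ 0.5557 -0.0382  0.0849] yaw 2.5658 F [-0.4  3.2  4.6] Tz [-0.011 -0.089 -0.037 -0.03  -0.036] J6 [-0.034 -0.033 -0.033 -0.04  -0.038] w 0.15
```

jog_arm(deltas=[{"dx":0,"dy":0,"dz":0,"wx":0,"wy":0,"wz":-0.02,"fingers":0.05},{"dx":0,"dy":0,"dz":0,"wx":0,"wy":0,"wz":-0.02,"fingers":0.05},{"dx":0,"dy":0,"dz":0,"wx":0,"wy":0,"wz":-0.02,"fingers":0.05},{"dx":0,"dy":0,"dz":0,"wx":0,"wy":0,"wz":-0.02,"fingers":0.05},{"dx":0,"dy":0,"dz":0,"wx":0,"wy":0,"wz":0,"fingers":0.05}])

```text
clock: 14.6
ee_pos: [0.5557, -0.0382, 0.0849]
ee_rot: [[-0.793, 0.61, 0.001], [0.61, 0.793, -0.0], [-0.001, 0.0, -1.0]]
ft_force: [0.1, 3.1, 5.6]
width: 0.146
grip_force: 15.0
```

```bash
python3 s.py 3
```

```text
14.75 [ 0.5557 -0.0382  0.0849] yaw 2.4861 F [0.4 3.4 4.9] Tz [0.095 0.072 0.06 ] J6 [0.069 0.056 0.053] w 0.151
```

jog_arm(deltas=[{"dx":0,"dy":0,"dz":0,"wx":0,"wy":0,"wz":-0.02,"fingers":0.05},{"dx":0,"dy":0,"dz":0,"wx":0,"wy":0,"wz":-0.02,"fingers":0.05},{"dx":0,"dy":0,"dz":0,"wx":0,"wy":0,"wz":-0.02,"fingers":0.05},{"dx":0,"dy":0,"dz":0,"wx":0,"wy":0,"wz":-0.02,"fingers":0.05}])

```text
clock: 15.15
ee_pos: [0.5557, -0.0382, 0.0849]
ee_rot: [[-0.741, 0.671, 0.001], [0.671, 0.741, -0.0], [-0.001, 0.0, -1.0]]
ft_force: [-0.6, 3.4, 4.8]
width: 0.147
grip_force: 15.0
```

```bash
python3 s.py 2
```

```text
15.25 [ 0.5557 -0.0382  0.0849] yaw 2.4061 F [-0.4  3.9  5. ] Tz [0.211 0.154] J6 [0.216 0.226] w 0.151
```

jog_arm(deltas=[{"dx":0,"dy":0,"dz":0,"wx":0,"wy":0,"wz":-0.01,"fingers":0.05},{"dx":0,"dy":0,"dz":0,"wx":0,"wy":0,"wz":0,"fingers":0.05}])

```text
clock: 15.45
ee_pos: [0.5557, -0.0382, 0.0849]
ee_rot: [[-0.735, 0.678, 0.001], [0.678, 0.735, -0.0], [-0.001, 0.0, -1.0]]
ft_force: [-0.4, 2.9, 4.2]
width: 0.147
grip_force: 15.0
```

```bash
python3 s.py 6
```

```text
15.75 [ 0.5557 -0.0382  0.0849] yaw 2.3964 F [-0.3  3.4  5.2] Tz [0.165 0.13  0.192 0.22  0.175 0.18 ] J6 [0.162 0.155 0.154 0.154 0.154 0.154] w 0.146
```

jog_arm(deltas=[{"dx":0,"dy":0,"dz":0,"wx":0,"wy":0,"wz":-0.015,"fingers":0.05},{"dx":0,"dy":0,"dz":0,"wx":0,"wy":0,"wz":-0.015,"fingers":0.05},{"dx":0,"dy":0,"dz":0,"wx":0,"wy":0,"wz":-0.015,"fingers":0.05},{"dx":0,"dy":0,"dz":0,"wx":0,"wy":0,"wz":-0.015,"fingers":0.05}])

```text
clock: 16.15
ee_pos: [0.5557, -0.0382, 0.0849]
ee_rot: [[-0.692, 0.721, 0.001], [0.721, 0.692, -0.0], [-0.001, 0.0, -1.0]]
ft_force: [-0.7, 3.4, 5.2]
width: 0.151
grip_force: 15.0
```

```bash
python3 s.py 2
```

```text
16.25 [ 0.5557 -0.0382  0.0848] yaw 2.336 F [-0.2  3.4  4.5] Tz [0.098 0.152] J6 [0.171 0.178] w 0.149
```

jog_arm(deltas=[{"dx":0,"dy":0,"dz":0,"wx":0,"wy":0,"wz":-0.015,"fingers":0.05},{"dx":0,"dy":0,"dz":0,"wx":0,"wy":0,"wz":-0.015,"fingers":0.05}])

```text
clock: 16.45
ee_pos: [0.5557, -0.0382, 0.0849]
ee_rot: [[-0.671, 0.742, 0.001], [0.742, 0.671, -0.0], [-0.001, 0.0, -1.0]]
ft_force: [0.7, 3.9, 5.1]
width: 0.146
grip_force: 15.0
```

```bash
python3 s.py 2
```

```text
16.55 [ 0.5557 -0.0382  0.0848] yaw 2.3061 F [-0.4  3.4  5. ] Tz [0.107 0.177] J6 [0.197 0.203] w 0.148
```

jog_arm(deltas=[{"dx":0,"dy":0,"dz":0,"wx":0,"wy":0,"wz":-0.015,"fingers":0.05},{"dx":0,"dy":0,"dz":0,"wx":0,"wy":0,"wz":-0.015,"fingers":0.05},{"dx":0,"dy":0,"dz":0,"wx":0,"wy":0,"wz":-0.015,"fingers":0.05},{"dx":0,"dy":0,"dz":0,"wx":0,"wy":0,"wz":-0.015,"fingers":0.05}])

```text
clock: 16.95
ee_pos: [0.5557, -0.0382, 0.0849]
ee_rot: [[-0.625, 0.781, 0.001], [0.781, 0.625, -0.0], [-0.001, 0.0, -1.0]]
ft_force: [-0.5, 2.9, 5.3]
width: 0.149
grip_force: 15.0
```

```bash
python3 s.py 3
```

```text
17.1 [ 0.5557 -0.0382  0.0849] yaw 2.2463 F [0.1 3.6 4.9] Tz [0.139 0.08  0.128] J6 [0.175 0.182 0.138] w 0.149
```

jog_arm(deltas=[{"dx":0,"dy":0,"dz":0,"wx":0,"wy":0,"wz":-0.016,"fingers":0.05},{"dx":0,"dy":0,"dz":0,"wx":0,"wy":0,"wz":-0.016,"fingers":0.05},{"dx":0,"dy":0,"dz":0,"wx":0,"wy":0,"wz":-0.016,"fingers":0.05},{"dx":0,"dy":0,"dz":0,"wx":0,"wy":0,"wz":-0.016,"fingers":0.05},{"dx":0,"dy":0,"dz":0,"wx":0,"wy":0,"wz":-0.016,"fingers":0.05}])

```text
clock: 17.6
ee_pos: [0.5557, -0.0382, 0.0849]
ee_rot: [[-0.56, 0.828, 0.001], [0.828, 0.56, -0.0], [-0.001, 0.0, -1.0]]
ft_force: [-1.5, 3.6, 5.3]
width: 0.146
grip_force: 15.0
```

```bash
python3 s.py 3
```

```text
17.75 [ 0.5558 -0.0382  0.0849] yaw 2.1662 F [-0.2  3.3  5. ] Tz [0.089 0.095 0.08 ] J6 [0.167 0.174 0.125] w 0.146
```

jog_arm(deltas=[{"dx":0,"dy":0,"dz":0,"wx":0,"wy":0,"wz":-0.016,"fingers":0.05},{"dx":0,"dy":0,"dz":0,"wx":0,"wy":0,"wz":-0.016,"fingers":0.05}])

```text
clock: 17.95
ee_pos: [0.5557, -0.0382, 0.0849]
ee_rot: [[-0.534, 0.846, 0.001], [0.846, 0.534, -0.0], [-0.001, 0.0, -1.0]]
ft_force: [0.3, 2.9, 5.9]
width: 0.149
grip_force: 15.0
```

```bash
python3 s.py 3
```

```text
18.1 [ 0.5557 -0.0382  0.0849] yaw 2.1343 F [0.5 3.6 5. ] Tz [0.088 0.124 0.121] J6 [0.196 0.202 0.154] w 0.15
```

jog_arm(deltas=[{"dx":0,"dy":0,"dz":0,"wx":0,"wy":0,"wz":-0.016,"fingers":0.05},{"dx":0,"dy":0,"dz":0,"wx":0,"wy":0,"wz":-0.016,"fingers":0.05},{"dx":0,"dy":0,"dz":0,"wx":0,"wy":0,"wz":-0.016,"fingers":0.05},{"dx":0,"dy":0,"dz":0,"wx":0,"wy":0,"wz":-0.016,"fingers":0.05},{"dx":0,"dy":0,"dz":0,"wx":0,"wy":0,"wz":-0.016,"fingers":0.05}])

```text
clock: 18.6
ee_pos: [0.5557, -0.0382, 0.0849]
ee_rot: [[-0.464, 0.886, 0.001], [0.886, 0.464, -0.0], [-0.0, 0.001, -1.0]]
ft_force: [0.3, 2.9, 5.0]
width: 0.15
grip_force: 15.0
```

```bash
python3 s.py 3
```

```text
18.75 [ 0.5557 -0.0382  0.0849] yaw 2.0541 F [-0.   3.2  5.3] Tz [0.096 0.074 0.032] J6 [0.144 0.146 0.097] w 0.148
```

jog_arm(deltas=[{"dx":0,"dy":0,"dz":0,"wx":0,"wy":0,"wz":-0.016,"fingers":0.05},{"dx":0,"dy":0,"dz":0,"wx":0,"wy":0,"wz":-0.016,"fingers":0.05},{"dx":0,"dy":0,"dz":0,"wx":0,"wy":0,"wz":-0.016,"fingers":0.05},{"dx":0,"dy":0,"dz":0,"wx":0,"wy":0,"wz":-0.016,"fingers":0.05},{"dx":0,"dy":0,"dz":0,"wx":0,"wy":0,"wz":-0.016,"fingers":0.05}])

```text
clock: 19.25
ee_pos: [0.5557, -0.0382, 0.0848]
ee_rot: [[-0.392, 0.92, 0.001], [0.92, 0.392, -0.0], [-0.0, 0.001, -1.0]]
ft_force: [-0.0, 2.7, 4.9]
width: 0.145
grip_force: 15.0
```

```bash
python3 s.py 3
```

```text
19.4 [ 0.5557 -0.0382  0.0849] yaw 1.9734 F [-0.1  3.1  4.5] Tz [-0.089 -0.108 -0.13 ] J6 [-0.093 -0.074 -0.119] w 0.147
```

The moment reversed to about -0.1 N m, which is what the roller falling in would do. I'll compare the roller and tail before and after.

```bash
python3 - <<'E'
import pickle,cv2,numpy as np
a,b=[pickle.load(open(n,"rb"))["color"][185:260,245:300] for n in("side1.pkl","last.pkl")]
b=np.clip(b*1.3,0,255).astype(np.uint8)
c=np.hstack([cv2.resize(x,None,fx=7,fy=7,interpolation=cv2.INTER_CUBIC) for x in(a,b)])
cv2.imwrite("pics/r1.png",c[:,:,::-1])
E
```

```text
(no output)
```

View pics/r1.png

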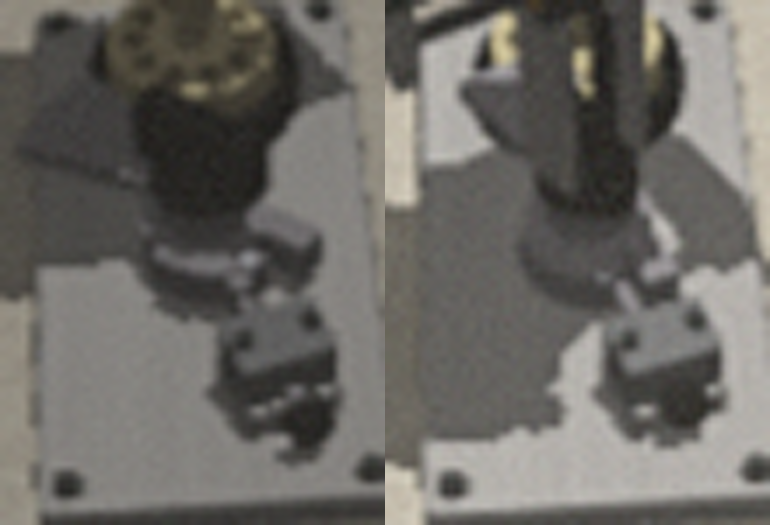

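The roller's tail disc has moved in towards the block: row 420 before, about 400 after, with the gap nearly closed. The tab now reaches over the adapter's edge. I'll unload the remaining twist and release.

jog_arm(deltas=[{"dx":0,"dy":0,"dz":0,"wx":0,"wy":0,"wz":-0.02,"fingers":0.05},{"dx":0,"dy":0,"dz":0,"wx":0,"wy":0,"wz":-0.02,"fingers":0.05},{"dx":0,"dy":0,"dz":0,"wx":0,"wy":0,"wz":-0.02,"fingers":0.05},{"dx":0,"dy":0,"dz":0,"wx":0,"wy":0,"wz":0,"fingers":0.05}])

```text
clock: 19.8
ee_pos: [0.5558, -0.0382, 0.0849]
ee_rot: [[-0.336, 0.942, 0.001], [0.942, 0.336, -0.0], [-0.0, 0.001, -1.0]]
ft_force: [-0.5, 4.1, 4.5]
width: 0.145
grip_force: 15.0
```

```bash
python3 s.py 5
```

```text
20.05 [ 0.5557 -0.0382  0.0849] yaw 1.9137 F [-0.   3.6  5.2] Tz [-0.113 -0.096 -0.062 -0.082 -0.034] J6 [-0.036 -0.05  -0.052 -0.053 -0.053] w 0.148
```

jog_arm(deltas=[{"dx":0,"dy":0,"dz":0,"wx":0,"wy":0,"wz":-0.02,"fingers":0.05},{"dx":0,"dy":0,"dz":0,"wx":0,"wy":0,"wz":-0.02,"fingers":0.05},{"dx":0,"dy":0,"dz":0,"wx":0,"wy":0,"wz":0,"fingers":0.05}])

```text
clock: 20.35
ee_pos: [0.5558, -0.0382, 0.0849]
ee_rot: [[-0.298, 0.955, 0.001], [0.955, 0.298, -0.0], [-0.0, 0.001, -1.0]]
ft_force: [-0.1, 3.9, 5.0]
width: 0.147
grip_force: 15.0
```

```bash
python3 s.py 5
```

```text
20.6 [ 0.5557 -0.0382  0.0849] yaw 1.8739 F [0.2 3.8 5. ] Tz [ 0.04   0.003 -0.026 -0.025 -0.064] J6 [ 0.015  0.002 -0.001 -0.001 -0.001] w 0.151
```

jog_arm(deltas=[{"dx":0,"dy":0,"dz":0,"wx":0,"wy":0,"wz":0,"fingers":0.2},{"dx":0,"dy":0,"dz":0,"wx":0,"wy":0,"wz":0,"fingers":0.35},{"dx":0,"dy":0,"dz":0,"wx":0,"wy":0,"wz":0,"fingers":0.35},{"dx":0,"dy":0,"dz":8,"wx":0,"wy":0,"wz":0,"fingers":0.35},{"dx":0,"dy":0,"dz":20,"wx":0,"wy":0,"wz":0,"fingers":0.35},{"dx":0,"dy":0,"dz":40,"wx":0,"wy":0,"wz":0,"fingers":0.35},{"dx":0,"dy":0,"dz":40,"wx":0,"wy":0,"wz":0,"fingers":0.35},{"dx":-30,"dy":0,"dz":35,"wx":0,"wy":0,"wz":0,"fingers":0.35},{"dx":-40,"dy":0,"dz":20,"wx":0,"wy":0,"wz":0,"fingers":0.35},{"dx":-30,"dy":0,"dz":0,"wx":0,"wy":0,"wz":0,"fingers":0.35},{"dx":0,"dy":0,"dz":0,"wx":0,"wy":0,"wz":0,"fingers":0.35},{"dx":0,"dy":0,"dz":0,"wx":0,"wy":0,"wz":0,"fingers":0.35}])

```text
clock: 21.8
ee_pos: [0.4554, -0.0383, 0.2481]
ee_rot: [[-0.298, 0.955, 0.002], [0.955, 0.298, -0.001], [-0.001, 0.001, -1.0]]
ft_force: [-0.7, 0.1, -0.8]
width: 0.347
grip_force: 0.0
```

```bash
python3 s.py 1; python3 - <<'E'
import pickle,cv2,numpy as np
f=pickle.load(open("last.pkl","rb"))["color"]
a=pickle.load(open("side1.pkl","rb"))["color"]
c=np.hstack([cv2.resize(x[165:260,240:305],None,fx=6,fy=6,interpolation=cv2.INTER_CUBIC) for x in(a,f)])
cv2.imwrite("pics/e1.png",c[:,:,::-1])
E
```

```text
21.85 [ 0.4558 -0.0383  0.2479] yaw 1.8736 F [0.4 0.4 0.4] Tz [0.022] J6 [-0.001] w 0.351
```

View pics/e1.png

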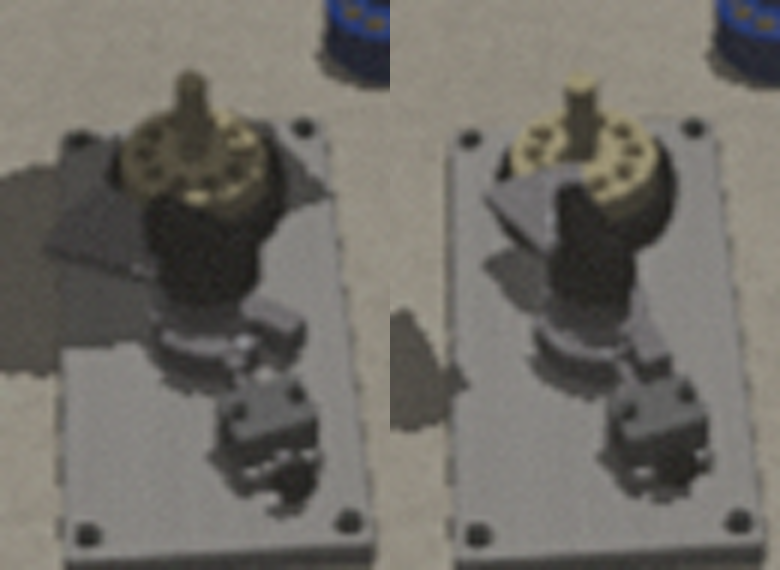

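The tab, around (525,195), lies over the seated adapter. The roller tail at (680,465) is drawn in, where before it stood out at (290,490), so the roller is in the notch. The adapter is level and the robot is clear of everything.

```bash
python3 -c "
from bench import bot
print(bot.close_job())"
```

```text
the job is handed in; nothing more can be done
None
```

The larger adapter is seated in the nest, the roller has dropped into the cam notch with the tab over the adapter, the knob was released unloaded, and the job was handed in at about 22 s.

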